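Finish a go/no-go gauging and lift the worn sleeve out with the tongs

ROBOT

A 6-joint arm with a two-finger parallel gripper is mounted at the origin on the work surface; the furniture and walls round the work are solid. World frame = base frame: x ahead of the robot, y to its left, z up, the work surface at z = 0. Lengths are in m, angles in degrees, forces in N, time in s.
With the tool pointing down it reaches from about 0.4 to 0.825 m from the base axis. Payload 7 kg.
Tool frame: the origin (TCP) lies on the centre line of the jaws, within the pads' length; the fingertips stand 19 mm ahead of it and the grasp point (between the pads) is the TCP; z points along the fingers, y is the line along which they close (so a half turn about z gives the same grasp; the last joint's range is limited). The gripper opens to 88 mm and grips with 3 to 60 N. Pads are 19 mm wide; open, the fingers measure 130 mm over their backs; the gripper's body (78 mm by 193 mm) begins 47 mm behind the grasp point.
Start: joints at [89.101, 20.546, 0.682, 0, -70.136, -16.507], TCP at [0.202, 0.644, 0.246] pointing down, gripper open.
Joint ranges: [-176.03, 176.03], [-82.01, 121.73], [-58.28, 71.71], [-173.87, 95.51], [-174.79, -0.11], [-173.66, 173.66]. Speed limits (degrees/s): [136.94, 136.94, 172.46, 180, 180, 180].

INTERFACE

Orientations are given as [roll, pitch, yaw] about the fixed x, y, z axes, in that order (R = Rz(yaw) Ry(pitch) Rx(roll)).
In Python, from plant import * gives the robot as it stands. The module is installed in compiled form; this text tells all that it offers.
- The arm moves only by the tool play_rows, never from a script. Its argument "deltas" is a list of rows, each a list of 6 numbers: the shift along the world's x, y, z scaled (see below), then the turn, a rotation vector about the world's x, y, z scaled (see below). A call has 1 to 10 rows; each row shifts and turns the commanded pose from where the row before left it; what a row does not reach is not made up. The controller multiplies each number of a shift by 800 mm and each number of a turn by 180 degrees. A row lasts 1/10 s, in which the tool goes at most 50 mm and 8.59 degrees, less where a joint would pass 70% of its speed; a pose out of reach is approached as far as the arm can. A call with a number of a shift or a turn outside -1 to 1 is refused whole. A call with a gripper value outside its range is refused whole. "gripper" is the gripper command: -1 is shut, 1 is fully open, values between are in proportion, set as the call begins (left out, the last holds). The fingers move at their own pace and stop on an object; the grip force is fixed at half the most. Time passes only in rows, so rows that do not move let the fingers close. It gives the time, the measured TCP pose, the force, the opening and the grip force at its end, in the units of the state.
- get_obs(): the state, without advancing time (a new reading comes with each control period).
- snapshot(name): name is "scene" or "top" or "wrist"; returns (picture, depth): 420x560x3 uint8, blue, green, red; 420x560 float32, m along the optical axis (not along the pixel's ray), 0 where there is no reading.
- camera_model(name): a dict with "fx", "fy", "cx", "cy" (pixels), "world_to_cam" (4x4, takes a point from world to camera coordinates). Camera axes: x right, y down, z forward; pixel columns grow to the right and rows downward; lengths in m; the calibration is good to about 2 mm. A picture is of the moment at which its call begins: read the wrist's pose just before it. camera_model takes no time and is no camera call; for the wrist camera it gives the pose at the moment of the call.
- close_job(): hands the job in; it is judged then, once.
The state is a dict: "clock": time; "joint_pos": joint angles; "qvel": joint speeds; "tau": joint torques, N m; "tool_pos": TCP position; "orientation": TCP orientation; "force": force on the tool from outside, world axes, zero at the start; "moment": the same for the moment, N m; "opening": finger opening in m; "gripper_force": force on a finger pad.
Only numpy, scipy, OpenCV 4.12 (cv2) and the standard library are available. Lean on these libraries where they do the work, as an engineer would, in place of code of your own. Each camera call takes 0.05 s, during which the arm holds its last target. There are 200 camera calls.

TASK

Finish gauging the four sleeves: slide the last one, standing by itself on the bench, over the empty pin of the stepped gauge until it rests on the pin's step, and let go. One sleeve on the gauge is worn and has dropped over the thick part of its pin to the base plate, too low for fingers: with the spring tongs, not the fingers, grip that sleeve and lift it clear above the pins, leaving the others on their steps. Finish while holding it up, still, in the tongs.

Things in the scene. Friction and masses are not known exactly. Their poses are not given: they have to be found in the camera images.
- gauge: Stepped go/no-go gauge, screwed down: steel plate 64 x 226 x 12 mm, four equal pins in a row. Origin: centre of the underside, on the bench; y along the row, z up; pins at x = 0, y = +81 (empty), +27, -27, -81 mm. Each pin, heights above the bench: 16 mm thick from 12 to 52 mm, flat step at 52 mm, 12 mm thick up to 91 mm, then a cone to 5.6 mm at the tip, 100 mm
- pin0 (a point): Centre of the step (52 mm above the bench) of the EMPTY pin, the one at y = +81 mm of the gauge, always the end of the row on the robot's left. Axes as the gauge
- last_sleeve_mid (a point): Centre (half-way up) of the last sleeve: aluminium tube standing upright on the bench, outside diameter 30 mm, 30 mm tall, bore 14 mm, 45 g. It passes the thin part of a pin with 1 mm of play all round and rests on the step, its centre then 15 mm above the step
- worn_sleeve_mid (a point): Centre (half-way up) of the worn sleeve: outside like the others (30 mm diameter, 30 mm tall, about 45 g), bore 20 mm. It stands on the base plate round the thick part of one of three pins (which one varies), from 12 to 42 mm above the bench; it slides freely up the pin and must rise 88 mm to clear the tip
- good_sleeve_1_mid (a point): Centre (half-way up) of a good sleeve like the last one, resting on the step of its pin (underside 52 mm, top 82 mm above the bench)
- good_sleeve_2_mid (a point): Centre (half-way up) of the other good sleeve, likewise resting on the step of its pin
- tongs_grip (a point): Middle of the grip of the spring tongs, 13.5 mm above their underside. The tongs lie flat on the bench, jaws away from the robot; x points to the jaws, y across, z up. Both arms carry a black ribbed grip 44 mm long (x -22 to +22 mm), 24 mm tall (1.5 to 25.5 mm above the underside): 55 mm over both grips at the middle when open, 40 mm when closed on a 30 mm sleeve 33 mm shut
- tongs_jaws (a point): Where a 30 mm sleeve is centred when the V jaws close on it with the grips held at tongs_grip: 95 mm ahead of tongs_grip along x, 10.5 mm above the underside; same axes. The jaws are 20 mm tall (0.5 to 20.5 mm above the underside) and reach from 13 mm behind this point to 17 mm ahead. Open: 49 mm between the rear lips, 54 mm between the front lips, 76 mm over the outsides; on a sleeve: 42 mm
- tongs: Steel spring tongs, 220 mm long, 130 g, mass centre near the grip. Origin under the middle of the grip, on the underside; axes as tongs_grip. The arms hinge about an upright rivet 85 mm behind the origin and spring open by themselves: pressing the grips together takes about 10 N at first, 14 N when closed on a sleeve; of any force beyond, 0.47 reaches the jaws. Squeezed 3 to 7 mm (grips then parallel) they can be carried with the jaws still open
- tongs_left_arm: Arm of the tongs on the +y side (origin at the hinge rivet, on the underside)
- tongs_right_arm: Arm of the tongs on the -y side (origin at the hinge rivet, on the underside)
- motor: Bystander: grey and black motor block 26 x 69 x 32 mm lying on the bench; leave it alone. Origin: centre of the underside
- tyre_wheel: Bystander: wheel with a light tyre, 63 mm in diameter, 24 mm high, lying flat on the bench; leave it alone. Origin: centre of the underside
Mind the look-alikes: they are no part of the job. What is shaped like the part that bears last_sleeve_mid but red is not meant.

How it is judged:
By the outcome, as a careful person would: the job done as asked, in the order asked, and still so for the second after the job is handed in, while the arm keeps its last pose, push and grip.
It also fails if it takes over 61 s, if anything falls off the work surface, if the arm or the gripper's body presses on something with over 40 N, if the wrist force passes 120 N, or if a joint passes its speed limit or range.

## Working session

There is one attempt and no reset: what is moved stays moved. The work goes in short steps, Python scripts to look and compute and a tool call to move; the robot and the scene stay as the last step left them, time stands still between calls to the robot, and variables do not carry over. Pictures are saved under pics/ and viewed, at most 14 in all, crops included, and the job is handed in when it is done.

Besides the shell and the picture viewer there is one more tool, called by a JSON object that holds its "op" and its "data", one argument or row to a line. play_rows: Moves the arm, as the interface text tells. Its arguments: {"type":"object","properties":{"deltas":{"type":"array","items":{"type":"array","items":{"type":"number","minimum":-1,"maximum":1}}},"gripper":{"type":"number"}},"required":["deltas"]}

```bash
mkdir -p pics
cat > h.py <<'E'
from plant import *
import numpy as np, cv2
def ray(m,u,v):
    T=np.linalg.inv(m["world_to_cam"]); d=T[:3,:3]@np.array([(u-m["cx"])/m["fx"],(v-m["cy"])/m["fy"],1.]); return T[:3,3],d
def onplane(m,u,v,z):
    o,d=ray(m,u,v); return o+d*(z-o[2])/d[2]
def cloud(m,D):
    v,u=np.mgrid[:D.shape[0],:D.shape[1]]; P=np.stack([(u-m["cx"])/m["fx"]*D,(v-m["cy"])/m["fy"]*D,D],-1)
    T=np.linalg.inv(m["world_to_cam"]); return P@T[:3,:3].T+T[:3,3]
def grab(n):
    m=camera_model(n); p,d=snapshot(n); np.savez(f"{n}.npz",p=p,d=d,**{k:m[k] for k in m}); return m,p,d
E
python3 - <<'E'
from h import *
o=get_obs(); print(o["clock"],o["tool_pos"],o["orientation"])
for n in ("scene","top"):
    m,p,d=grab(n); cv2.imwrite(f"pics/{n}1.png",p); print(n,np.linalg.inv(m["world_to_cam"])[:3,3],m["fx"],(d>0).mean())
E
```

```text
0.0 [0.2017954  0.64365672 0.24464785] [ 1.79907385e+02 -7.90015937e-03 -1.74108448e+01]
scene [0.18506752 0.58471925 0.66074238] 430.5701604733219 0.9960289115646258
top [0.3148809  0.01219213 1.08808943] 501.96620807687475 0.9960926870748299
```

View pics/scene1.png

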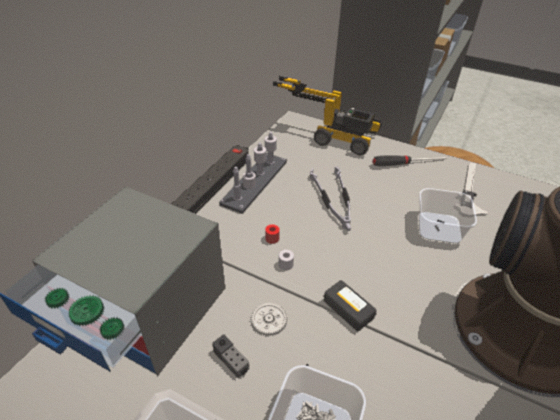

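View pics/top1.png

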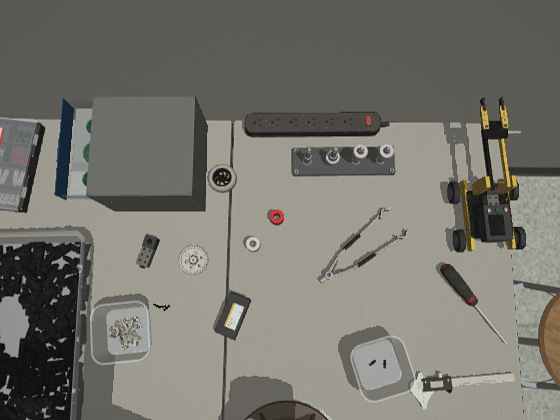

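Candidates for the last sleeve are the grey tube at top (252,243) / scene (286,259) and the red one at (277,217) / (272,233). The grey one fits, since red is excluded. I'll confirm with crops and measure.

```bash
cat > m1.py <<'E'
from h import *
z=np.load("top.npz"); m={k:z[k] for k in("fx","fy","cx","cy","world_to_cam")}; p,d=z["p"],z["d"]; W=cloud(m,d)
s=np.load("scene.npz"); ps=s["p"]
a=cv2.resize(p[130:300,230:430],(800,600)[:1]+(680,),interpolation=cv2.INTER_CUBIC)[:600]
c=cv2.resize(p[130:300,235:430],None,fx=3,fy=3,interpolation=cv2.INTER_CUBIC)
e=cv2.resize(ps[120:220,210:300],None,fx=2.3,fy=5.1/1.0 and 2.3,interpolation=cv2.INTER_CUBIC)
can=np.zeros((600,800,3),np.uint8); can[:c.shape[0],:c.shape[1]]=c; can[:e.shape[0],590:590+e.shape[1]]=e[:, :210]
e2=cv2.resize(ps[215:280,250:310],None,fx=3,fy=3); can[300:300+e2.shape[0],600:600+e2.shape[1]]=e2
cv2.imwrite("pics/crop1.png",can)
# bench plane check
print("bench z",np.median(W[300:320,270:320,2]), "W sleeve",W[243,252],"gauge mid",W[160,345])
for (u,v) in ((252,243),(277,217)):
    q=W[v-12:v+13,u-12:u+13].reshape(-1,3); t=q[(q[:,2]>.02)]; print("sleeve",(u,v),t.mean(0),np.ptp(t,axis=0),np.median(t[:,2]),p[v-5:v+6,u-5:u+6].mean((0,1)))
R=W[140:185,280:405]; mk=(R[...,2]>.006)&(R[...,2]<.018); 
q=(R[mk][:,:2]*1000).astype(np.float32); print("plate",len(q),cv2.minAreaRect(q), np.median(R[mk][:,2]))
for (u,v) in ((308,160),(333,156),(361,152),(386,150)):
    q=W[v-14:v+15,u-12:u+13].reshape(-1,3); t=q[q[:,2]>.035]; print("pin",(u,v),len(t),t.mean(0),t.max(0),np.round(np.percentile(t[:,2],[20,50,80]),3))
R=W[200:290,310:412]; mk=(R[...,2]>.008)&(R[...,2]<.04); print("tongs px",mk.sum(),np.median(R[mk][:,2])); cv2.imwrite("tm.png",mk.astype(np.uint8)*255)
g=p[200:290,310:412].max(2); dk=(g<60).astype(np.uint8); n,l,st,ce=cv2.connectedComponentsWithStats(dk)
for i in range(1,n):
    if st[i,4]>12: print(st[i],ce[i]+[310,200], onplane(m,*(ce[i]+[310,200]),.0255))
E
python3 m1.py
```

```text
bench z 0.000479357792484425 W sleeve [ 0.43733706  0.07821249 -0.0019658 ] gauge mid [ 0.62322279 -0.12474139  0.01129872]
sleeve (252, 243) [0.43006372 0.07429097 0.0451964 ] [0.13170079 0.0769229  1.06804611] 0.030278491505767446 [160.9338843  166.09917355 171.01652893]
sleeve (277, 217) [0.49107769 0.0256333  0.02964305] [0.02872424 0.02786091 0.01302498] 0.029927717907873186 [ 60.39669421  63.47933884 161.90082645]
plate 2138 ((618.3506469726562, -113.6611328125), (240.0017852783203, 82.49879455566406), 87.25650024414062) 0.011917759955458629
pin (308, 160) 83 [ 0.61622127 -0.03913623  0.07081579] [ 0.62322013 -0.03212626  0.10316642] [0.051 0.072 0.093]
pin (333, 156) 170 [ 0.61238584 -0.09064746  0.07472585] [0.63484377 0.01219213 1.08808943] [0.04  0.045 0.086]
pin (361, 152) 219 [ 0.61071888 -0.14160762  0.10754379] [0.63629099 0.01219213 1.08808943] [0.074 0.082 0.085]
pin (386, 150) 226 [ 0.61669596 -0.19643277  0.09237856] [0.63972324 0.01219213 1.08808943] [0.071 0.081 0.084]
tongs px 540 0.02171295947040175
[33 34 17 16 69] [351.23188406 241.4057971 ] [ 0.44041018 -0.13387879  0.0255    ]
[48 53 18 14 70] [365.88571429 259.35714286] [ 0.40289129 -0.16408668  0.0255    ]
```

View pics/crop1.png

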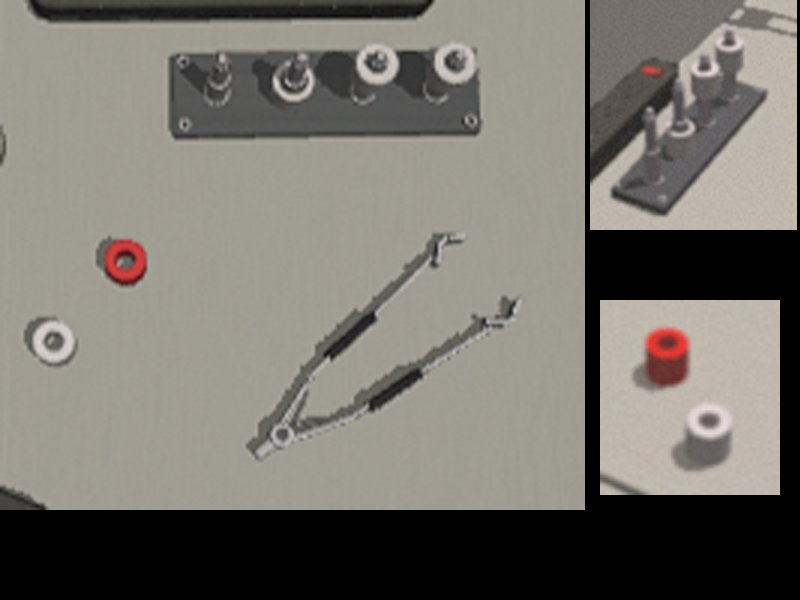

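The crop shows the grey upright tube (crop 53,341) as the last sleeve, with the red look-alike at (126,261). The worn sleeve is low on the second pin (crop 294,82), next to the empty pin (217,85). The good sleeves are at (377,64) and (455,64). Next I'll check obstacle heights on the way there.

Run:
```python
from h import *
z=np.load("top.npz"); m={k:z[k] for k in("fx","fy","cx","cy","world_to_cam")}; p,d=z["p"],z["d"]; W=cloud(m,d)
q=W[95:215,60:215].reshape(-1,3); q=q[(q[:,2]>.1)&(q[:,2]<.6)]; print("cabinet",q.min(0),q.max(0))
q=W[105:140,240:390].reshape(-1,3); q=q[(q[:,2]>.02)&(q[:,2]<.6)]; print("strip",q.min(0),np.percentile(q[:,2],95))
q=W[228:258,237:268].reshape(-1,3); t=q[(q[:,2]>.025)&(q[:,2]<.035)]; print("sleeve",np.round((t.min(0)+t.max(0))/2,4),t.mean(0),np.ptp(t,axis=0))
P=p[225:262,235:270]; hsv=cv2.cvtColor(P,cv2.COLOR_BGR2GRAY); mk=(hsv>195).astype(np.uint8); n,l,st,ce=cv2.connectedComponentsWithStats(mk)
for i in range(1,n):
  if st[i,4]>15: print(st[i],onplane(m,*(ce[i]+[235,225]),.03))
print(get_obs()["force"],camera_model("wrist")["world_to_cam"])
```

```text
cabinet [0.50115332 0.18188643 0.10002765] [0.70553565 0.44787944 0.17823005]
strip [ 0.67576318 -0.21355108  0.02001002] 0.03680594728306983
sleeve [0.4326 0.0752 0.03  ] [0.43214847 0.07519407 0.03006798] [0.02789505 0.02778508 0.00983115]
[12 13 12 12 63] [0.43265288 0.07490663 0.03      ]
[ 0.3842818   0.59861646 -0.50243529] [[-0.29845992 -0.9544209   0.00155623  0.67461347]
 [-0.92298257  0.28904304  0.25408129 -0.03134087]
 [-0.24295031  0.07439671 -0.96718161  0.38862615]
 [ 0.          0.          0.          1.        ]]
```

{"op": "play_rows", "data": {
  "deltas": [
    [0.0222,-0.0547,0,0,0,0.0074],
    [0.0222,-0.0547,0,0,0,0.0074],
    [0.0222,-0.0547,0,0,0,0.0074],
    [0.0222,-0.0547,0,0,0,0.0074],
    [0.0222,-0.0547,0,0,0,0.0074],
    [0.0222,-0.0547,0,0,0,0.0074],
    [0.0222,-0.0547,0,0,0,0.0074],
    [0.0222,-0.0547,0,0,0,0.0074],
    [0.0222,-0.0547,0,0,0,0.0074],
    [0.0222,-0.0547,0,0,0,0.0074]
  ],
  "gripper": 1
}}

```text
clock: 1.1
tool_pos: [0.3796, 0.2045, 0.2456]
orientation: [-180.0, -0.0, -4.0]
force: [1.4, 0.9, 0.1]
opening: 0.0874
gripper_force: 0.0
```

{"op": "play_rows", "data": {
  "deltas": [
    [0.0222,-0.0547,0,0,0,0.0074],
    [0.0222,-0.0547,-0.01,0,0,0.0074],
    [0.0222,-0.0547,-0.03,0,0,0.0074],
    [0,0,-0.05,0,0,0],
    [0,0,-0.02,0,0,0],
    [0,0,0,0,0,0]
  ]
}}

```text
clock: 1.7
tool_pos: [0.4302, 0.076, 0.1566]
orientation: [179.8, 0.3, -0.2]
force: [0.1, 0.1, -0.5]
opening: 0.0875
gripper_force: 0.0
```

```bash
cat > look.py <<'E'
import sys
from h import *
o=get_obs(); m,p,d=grab("wrist"); print(o["clock"],np.round(o["tool_pos"],4),np.round(o["orientation"],2),np.round(o["force"],1),o["opening"])
cv2.imwrite(f"pics/{sys.argv[1]}.png",p)
E
python3 look.py w1
python3 - <<'E'
from h import *
z=np.load("wrist.npz"); m={k:z[k] for k in("fx","fy","cx","cy","world_to_cam")}; W=cloud(m,z["d"])
A=(W[...,2]>.025)&(W[...,2]<.034)&(abs(W[...,0]-.43)<.03)&(abs(W[...,1]-.075)<.03)
t=W[A]; print(len(t),t.mean(0),(t.min(0)+t.max(0))/2,np.ptp(t,axis=0))
print("cam",np.linalg.inv(m["world_to_cam"])[:3,3])
E
```

```text
1.7 [0.4302 0.076  0.1566] [179.85   0.27  -0.2 ] [ 0.1  0.1 -0.5] 0.08751177393860757
701 [0.4350632  0.0768336  0.02860897] [0.43479603 0.07677891 0.02810747] [0.02944421 0.02861017 0.00581444]
cam [0.49896527 0.07668954 0.29430687]
```

{"op": "play_rows", "data": {
  "deltas": [
    [0.005,0,-0.05,0,0,0],
    [0,0,-0.05,0,0,0],
    [0,0,-0.045,0,0,0],
    [0,0,-0.0225,0,0,0],
    [0,0,0,0,0,0]
  ]
}}

```text
clock: 2.25
tool_pos: [0.4353, 0.0778, 0.0239]
orientation: [179.9, 0.1, -0.0]
force: [0.2, 0.0, -0.0]
opening: 0.0876
gripper_force: 0.0
```

{"op": "play_rows", "data": {
  "deltas": [
    [0,0,0,0,0,0],
    [0,0,0,0,0,0],
    [0,0,0,0,0,0],
    [0,0,0,0,0,0],
    [0,0,0,0,0,0],
    [0,0,0,0,0,0]
  ],
  "gripper": -1
}}

```text
clock: 2.85
tool_pos: [0.4359, 0.0777, 0.0252]
orientation: [-180.0, -0.0, -0.1]
force: [-0.5, -0.0, 0.4]
opening: 0.0452
gripper_force: 0.0
```

{"op": "play_rows", "data": {
  "deltas": [
    [0,0,0,0,0,0],
    [0,0,0,0,0,0],
    [0,0,0,0,0,0],
    [0,0,0,0,0,0],
    [0,0,0,0,0,0]
  ]
}}

```text
clock: 3.35
tool_pos: [0.4358, 0.0776, 0.0249]
orientation: [180.0, 0.0, -0.1]
force: [-0.2, -0.9, 2.0]
opening: 0.0298
gripper_force: 30.0
```

{"op": "play_rows", "data": {
  "deltas": [
    [0,0,0.03,0,0,0],
    [0,0,0.06,0,0,0],
    [0,0,0.06,0,0,0],
    [0.02,-0.015,0.03,0,0,0],
    [0.04,-0.03,0,0,0,0],
    [0.04,-0.03,0,0,0,0],
    [0.04,-0.03,0,0,0,0],
    [0.03,-0.03,0,0,0,0],
    [0,0,0,0,0,0],
    [0,0,0,0,0,0]
  ]
}}

```text
clock: 4.35
tool_pos: [0.5716, -0.031, 0.1679]
orientation: [180.0, 0.1, -0.2]
force: [-0.1, 0.6, -0.2]
opening: 0.0294
gripper_force: 30.0
```

```bash
python3 look.py w2
```

```text
4.35 [ 0.5716 -0.031   0.1679] [ 1.7999e+02  1.0000e-01 -2.0000e-01] [-0.1  0.6 -0.2] 0.029365892871107118
```

View pics/w2.png

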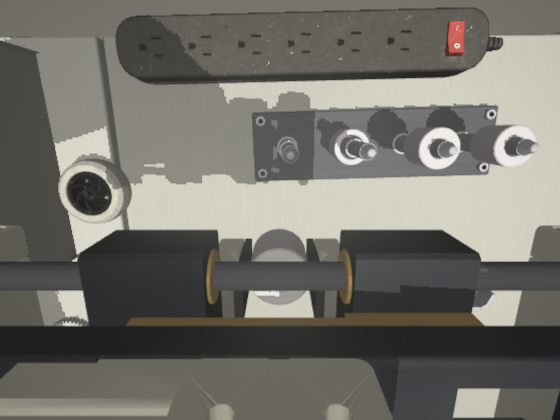

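The close view shows the empty pin's tip near (288,150), the worn sleeve low at (350,147), the good sleeves at (438,148) and (515,145), and the held sleeve between the pads at (279,250).

```bash
cat > m2.py <<'E'
from h import *
from scipy.optimize import least_squares
z=np.load("wrist.npz"); m={k:z[k] for k in("fx","fy","cx","cy","world_to_cam")}; p=z["p"]; W=cloud(m,z["d"])
tcp=get_obs()["tool_pos"]
# pin tops / all pins at thin cylinder
v,u=np.mgrid[:420,:560]
R=(v>100)&(v<185)&(u>255)&(u<545)
for lo,hi,u0,u1 in ((.094,.108,275,305),(.094,.108,340,385),(.094,.108,420,462),(.094,.108,500,545)):
    k=R&(W[...,2]>lo)&(W[...,2]<hi)&(u>u0)&(u<u1)
    if k.any(): print("tip",k.sum(),W[k].mean(0),"zmax",W[k][:,2].max(),"px",u[k].mean(),v[k].mean(),"ray@.098",onplane(m,u[k].mean(),v[k].mean(),.098))
for n,lo,hi,u0,u1 in (("step",.046,.058,272,308),("worn top",.036,.048,325,372),("good top",.076,.087,415,465),("good top",.076,.087,490,545)):
    k=R&(W[...,2]>lo)&(W[...,2]<hi)&(u>u0)&(u<u1); t=W[k]; print(n,k.sum(),(t.min(0)+t.max(0))/2,np.ptp(t,axis=0))
k=(v>222)&(v<262)&(u>250)&(u<308)&(W[...,2]>tcp[2]-.03)&(W[...,2]<tcp[2]+.008)
t=W[k]; f=least_squares(lambda c:np.hypot(t[:,0]-c[0],t[:,1]-c[1])-.015,tcp[:2],loss="soft_l1",f_scale=.001)
print("held",k.sum(),f.x-tcp[:2],np.abs(f.fun).mean(),"z",t[:,2].min()-tcp[2],t[:,2].max()-tcp[2],"xmax",t[:,0].max()-tcp[0])
P=W[(v>105)&(v<182)&(u>250)&(u<500)]; P=P[(P[:,2]>.008)&(P[:,2]<.016)]; print("plate",cv2.minAreaRect((P[:,:2]*1000).astype(np.float32)))
E
python3 m2.py
```

```text
tip 136 [ 0.62217249 -0.03811993  0.09728387] zmax 0.09992162998622245 px 289.7867647058824 153.81617647058823 ray@.098 [ 0.62223674 -0.03809396  0.098     ]
tip 136 [ 0.6234967  -0.0911718   0.09726858] zmax 0.10025839996614375 px 369.125 151.58823529411765 ray@.098 [ 0.62355967 -0.09097008  0.098     ]
tip 140 [ 0.62492686 -0.14461761  0.09734684] zmax 0.10025582256078344 px 449.40714285714284 149.20714285714286 ray@.098 [ 0.62497661 -0.14427415  0.098     ]
tip 168 [ 0.62621809 -0.19819897  0.09704261] zmax 0.10019315157674297 px 529.7678571428571 146.98214285714286 ray@.098 [ 0.62628613 -0.19745076  0.098     ]
step 76 [ 0.62334753 -0.03830193  0.05143374] [0.01197129 0.01474465 0.00954768]
worn top 540 [ 0.6230625  -0.09161401  0.04165889] [0.02931144 0.02916075 0.01120041]
good top 1156 [ 0.62461323 -0.14594828  0.08144678] [0.02926565 0.03011201 0.01082004]
good top 1187 [ 0.6262635  -0.19970627  0.08150408] [0.02977312 0.03077361 0.0109881 ]
held 1499 [-1.49957623e-03  5.75005692e-05] 0.0009361068494490055 z -0.026026963940378706 0.005469117646307559 xmax 0.014529428380350429
plate ((624.1307373046875, -118.98310852050781), (64.00891876220703, 225.79449462890625), 1.4796218872070312)
```

{"op": "play_rows", "data": {
  "deltas": [
    [0.03,-0.005,0,0,0,0],
    [0.0339,-0.0039,0,0,0,0],
    [0,0,-0.03,0,0,0],
    [0,0,0,0,0,0],
    [0,0,0,0,0,0]
  ]
}}

```text
clock: 4.9
tool_pos: [0.6219, -0.0369, 0.1449]
orientation: [180.0, 0.1, -0.0]
force: [-0.9, 0.1, 0.7]
opening: 0.0299
gripper_force: 30.0
```

Run:
```python
from h import *
from scipy.optimize import least_squares
o=get_obs(); tcp=o["tool_pos"]; m,p,d=grab("wrist"); W=cloud(m,d); v,u=np.mgrid[:420,:560]
k=(v>215)&(v<262)&(u>250)&(u<308)&(W[...,2]>tcp[2]-.022)&(W[...,2]<tcp[2]+.001); t=W[k]
f=least_squares(lambda c:np.hypot(t[:,0]-c[0],t[:,1]-c[1])-.015,tcp[:2],loss="soft_l1",f_scale=.0005)
print(tcp,o["orientation"],o["joint_pos"],"held",k.sum(),(f.x-tcp[:2])*1000,np.abs(f.fun).mean()*1000,"target err mm",(f.x-[.6222,-.0381])*1000)
```

```text
[ 0.62185952 -0.03691545  0.14487641] [ 1.79977589e+02  9.19676645e-02 -3.30218366e-02] [ 1.45338486e+01  2.03119003e+01 -1.36623223e+01 -1.73485277e-03
 -5.61204253e+01  7.54341158e+01] held 840 [-1.4563836   0.61118582] 0.2503663880483969 target err mm [-1.79686299  1.79573662]
```

```bash
cat > m3.py <<'E'
from h import *
from scipy.optimize import least_squares
def circ(t,r,c0): return least_squares(lambda c:np.hypot(t[:,0]-c[0],t[:,1]-c[1])-r,c0,loss="soft_l1",f_scale=.0005)
for i in range(4):
    tcp=get_obs()["tool_pos"]; m,p,d=grab("wrist"); W=cloud(m,d); v,u=np.mgrid[:420,:560]
    k=(v>205)&(v<262)&(u>250)&(u<308)&(W[...,2]>tcp[2]-.022)&(W[...,2]<tcp[2]+.001); s=circ(W[k],.015,tcp[:2]).x
    out=[]
    for lo,hi,r in ((.016,.048,.008),(.056,.088,.006)):
        q=(v<262)&(W[...,2]>lo)&(W[...,2]<hi)&(np.hypot(W[...,0]-.6222,W[...,1]+.038)<r+.004)
        if q.sum()>20: f=circ(W[q],r,np.array([.6222,-.0381])); out.append((int(q.sum()),np.round((f.x-s)*1000,2),round(np.abs(f.fun).mean()*1000,2)))
    P=W[(W[...,2]>.008)&(W[...,2]<.016)&(W[...,0]>.57)&(W[...,0]<.67)]
    print(np.round(tcp,4),"sleeve",np.round(s,4),"pin-sleeve",out)
cv2.imwrite("pics/w3.png",p)
E
python3 m3.py
```

```text
[ 0.6225 -0.0369  0.1457] sleeve [ 0.621  -0.0363] pin-sleeve [(156, array([ 0.75, -1.89]), np.float64(0.12)), (205, array([ 0.88, -1.89]), np.float64(0.12))]
[ 0.6228 -0.0369  0.1462] sleeve [ 0.6214 -0.0363] pin-sleeve [(159, array([ 0.33, -1.86]), np.float64(0.12)), (199, array([ 0.5, -1.9]), np.float64(0.11))]
[ 0.623  -0.037   0.1463] sleeve [ 0.6216 -0.0364] pin-sleeve [(159, array([ 0.15, -1.8 ]), np.float64(0.14)), (202, array([ 0.32, -1.83]), np.float64(0.13))]
[ 0.6231 -0.0371  0.1462] sleeve [ 0.6217 -0.0365] pin-sleeve [(154, array([ 0.07, -1.73]), np.float64(0.13)), (203, array([ 0.22, -1.74]), np.float64(0.11))]
```

View pics/w3.png

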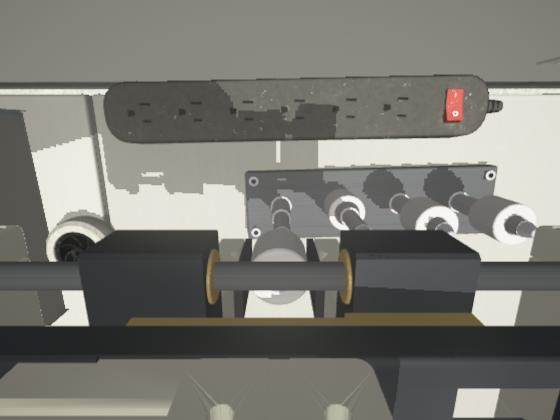

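The view shows the held sleeve at (279,255), with the pin base at (281,205) just ahead and below, so both are measured in the same image. I'll correct by -1.75 mm in y.

{"op": "play_rows", "data": {
  "deltas": [
    [0.0002,-0.0022,0,0,0,0],
    [0,0,-0.01,0,0,0],
    [0,0,0,0,0,0],
    [0,0,0,0,0,0],
    [0,0,0,0,0,0]
  ]
}}

```text
clock: 5.65
tool_pos: [0.6231, -0.0393, 0.1368]
orientation: [180.0, 0.0, -0.1]
force: [-0.2, 0.5, -0.3]
opening: 0.0297
gripper_force: 30.0
```

```bash
sed -i 's/range(4)/range(2)/' m3.py; python3 m3.py
```

```text
[ 0.6231 -0.0393  0.1368] sleeve [ 0.6217 -0.0387] pin-sleeve [(177, array([0.05, 0.54]), np.float64(0.12)), (191, array([0.22, 0.51]), np.float64(0.12))]
[ 0.6232 -0.0393  0.1369] sleeve [ 0.6217 -0.0387] pin-sleeve [(182, array([0.01, 0.47]), np.float64(0.12)), (188, array([0.15, 0.43]), np.float64(0.13))]
```

{"op": "play_rows", "data": {
  "deltas": [
    [0.0001,0.0005,0,0,0,0],
    [0,0,-0.01,0,0,0],
    [0,0,-0.01,0,0,0],
    [0,0,-0.01,0,0,0],
    [0,0,-0.01,0,0,0],
    [0,0,0,0,0,0]
  ]
}}

```text
clock: 6.35
tool_pos: [0.6224, -0.0389, 0.1031]
orientation: [180.0, 0.1, -0.1]
force: [-0.4, -1.2, -0.8]
opening: 0.0298
gripper_force: 30.0
```

{"op": "play_rows", "data": {
  "deltas": [
    [0,0,-0.012,0,0,0],
    [0,0,-0.012,0,0,0],
    [0,0,-0.007,0,0,0],
    [0,0,0,0,0,0],
    [0,0,0,0,0,0]
  ]
}}

```text
clock: 6.85
tool_pos: [0.6232, -0.0389, 0.08]
orientation: [180.0, 0.0, -0.1]
force: [-0.3, -0.7, 0.4]
opening: 0.0298
gripper_force: 30.0
```

{"op": "play_rows", "data": {
  "deltas": [
    [0,0,-0.0015,0,0,0],
    [0,0,-0.0015,0,0,0],
    [0,0,0,0,0,0],
    [0,0,0,0,0,0]
  ]
}}

```text
clock: 7.25
tool_pos: [0.6232, -0.0388, 0.0779]
orientation: [-180.0, -0.0, -0.1]
force: [-1.0, -0.3, -0.2]
opening: 0.0296
gripper_force: 30.0
```

{"op": "play_rows", "data": {
  "deltas": [
    [0,0,-0.001,0,0,0],
    [0,0,-0.001,0,0,0],
    [0,0,0,0,0,0],
    [0,0,0,0,0,0]
  ]
}}

```text
clock: 7.65
tool_pos: [0.6234, -0.0388, 0.0769]
orientation: [180.0, -0.0, -0.1]
force: [-2.5, 0.3, 4.6]
opening: 0.0293
gripper_force: 30.0
```

{"op": "play_rows", "data": {
  "deltas": [
    [0,0,0,0,0,0],
    [0,0,0,0,0,0],
    [0,0,0,0,0,0],
    [0,0,0,0,0,0]
  ],
  "gripper": -0.12
}}

```text
clock: 8.05
tool_pos: [0.6231, -0.0388, 0.0759]
orientation: [180.0, 0.0, -0.1]
force: [0.1, 0.4, -0.2]
opening: 0.0386
gripper_force: 0.0
```

{"op": "play_rows", "data": {
  "deltas": [
    [0,0,0.02,0,0,0],
    [0,0,0.03,0,0,0],
    [0,0,0.04,0,0,0],
    [0,0,0.03,0,0,0],
    [-0.04,0,0,0,0,0],
    [-0.04,0,0,0,0,0],
    [0,0,0,0,0,0],
    [0,0,0,0,0,0]
  ]
}}

```text
clock: 8.85
tool_pos: [0.559, -0.0388, 0.1727]
orientation: [-180.0, -0.1, -0.1]
force: [-0.6, 0.5, 0.4]
opening: 0.0388
gripper_force: 0.0
```

```bash
python3 look.py w4
python3 - <<'E'
from h import *
z=np.load("wrist.npz"); m={k:z[k] for k in("fx","fy","cx","cy","world_to_cam")}; W=cloud(m,z["d"])
t=W[(W[...,2]>.072)&(W[...,2]<.09)&(np.hypot(W[...,0]-.622,W[...,1]+.038)<.02)]
print(len(t),(t.min(0)+t.max(0))/2,np.ptp(t,axis=0),np.median(t[:,2]))
z=np.load("top.npz"); m={k:z[k] for k in("fx","fy","cx","cy","world_to_cam")}; W=cloud(m,z["d"])
q=W[200:300,300:412].reshape(-1,3); q=q[(q[:,2]>.01)&(q[:,2]<.03)]; print("tongs extent",q.min(0),q.max(0))
E
```

```text
8.85 [ 0.559  -0.0388  0.1727] [-1.7999e+02 -6.0000e-02 -7.0000e-02] [-0.6  0.5  0.4] 0.03878728438460727
1095 [ 0.62168559 -0.03782062  0.08166415] [0.0291815  0.02932962 0.01665904] 0.08076059605761121
tongs extent [ 0.35283811 -0.25606321  0.01032205] [ 0.51520761 -0.06625495  0.02989068]
```

{"op": "play_rows", "data": {
  "deltas": [
    [-0.0286,-0.023,0,0,0,-0.0472],
    [-0.0286,-0.023,0,0,0,-0.0472],
    [-0.0286,-0.023,0,0,0,-0.0472],
    [-0.0286,-0.023,0,0,0,-0.0472],
    [-0.0286,-0.023,0,0,0,-0.0472],
    [-0.0286,-0.023,0,0,0,-0.0472],
    [0,0,0,0,0,0],
    [0,0,0,0,0,0],
    [0,0,0,0,0,0]
  ],
  "gripper": 1
}}

```text
clock: 9.8
tool_pos: [0.4229, -0.1491, 0.1722]
orientation: [-180.0, -0.0, -51.0]
force: [0.0, 0.1, 0.4]
opening: 0.0875
gripper_force: 0.0
```

```bash
python3 look.py w5
```

```text
9.8 [ 0.4229 -0.1491  0.1722] [-1.7999e+02 -2.0000e-02 -5.1000e+01] [0.  0.1 0.4] 0.08752173121081926
```

View pics/w5.png

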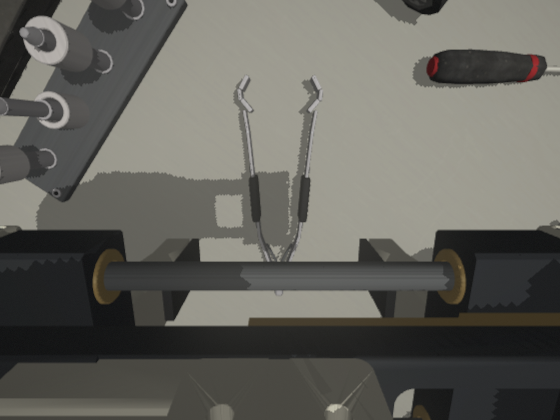

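The tongs lie straight ahead, with black grips at (255,198) and (305,198) and jaws at (243,95) and (316,95). I'll measure the grips next.

Run:
```python
from h import *
z=np.load("wrist.npz"); m={k:z[k] for k in("fx","fy","cx","cy","world_to_cam")}; p=z["p"]; W=cloud(m,z["d"])
tcp=get_obs()["tool_pos"]; a=np.deg2rad(-51.0); X=np.array([np.cos(a),np.sin(a)]); Y=np.array([-X[1],X[0]])
T=np.stack([(W[...,:2]-tcp[:2])@X,(W[...,:2]-tcp[:2])@Y],-1)*1000
v,u=np.mgrid[:420,:560]; g=p.max(2)
for s in ((240,280),(280,325)):
    R=(u>s[0])&(u<s[1])&(v>160)&(v<236)
    k=R&(g<55)&(W[...,2]>.021)&(W[...,2]<.032); t=T[k]; print("grip",k.sum(),"x",t[:,0].min(),t[:,0].max(),"y",t[:,1].min(),t[:,1].max(),"mean",t.mean(0),"zmed",np.median(W[k][:,2]), "slope",np.polyfit(t[:,0],t[:,1],1)[0])
    R=(u>s[0]-20)&(u<s[1]+20)&(v>65)&(v<115); k=R&(W[...,2]>.012)&(W[...,2]<.03)&((u<280)==(s[0]<260)); t=T[k]; print("jaw",k.sum(),t.min(0),t.max(0),t.mean(0),np.median(W[k][:,2]))
```

```text
grip 301 x -20.97061781639058 22.45035474534188 y 19.435181373027923 27.475245082911893 mean [ 0.78417643 23.57970745] zmed 0.023929140079787192 slope 0.05717198000791287
jaw 227 [79.33268484 24.73355403] [113.15654632  37.8827127 ] [96.14529203 31.88132437] 0.018296700411707056
grip 66 x -19.39737576686046 22.45522227777269 y -23.550688595658475 -19.40505507816234 mean [  1.24746208 -20.78597824] zmed 0.023242499935750394 slope -0.06188314632518968
jaw 228 [ 79.39186003 -38.45243101] [112.44425179 -25.30884169] [ 96.18942507 -32.60943798] 0.018330880689971962
```

{"op": "play_rows", "data": {
  "deltas": [
    [0,0,-0.05,0,0,0],
    [0,0,-0.05,0,0,0],
    [0,0,-0.05,0,0,0],
    [0,0,-0.03,0,0,0],
    [0,0,-0.008,0,0,0],
    [0,0,0,0,0,0],
    [0,0,0,0,0,0]
  ]
}}

```text
clock: 10.55
tool_pos: [0.423, -0.149, 0.0222]
orientation: [-180.0, -0.0, -51.0]
force: [0.5, -0.4, 0.5]
opening: 0.0877
gripper_force: 0.0
```

{"op": "play_rows", "data": {
  "deltas": [
    [0,0,0,0,0,0],
    [0,0,0,0,0,0],
    [0,0,0,0,0,0],
    [0,0,0,0,0,0],
    [0,0,0,0,0,0],
    [0,0,0,0,0,0],
    [0,0,0,0,0,0]
  ],
  "gripper": 0.136
}}

```text
clock: 11.25
tool_pos: [0.4224, -0.1493, 0.022]
orientation: [-180.0, -0.0, -51.0]
force: [0.5, -0.8, 3.4]
opening: 0.05
gripper_force: 12.1
```

{"op": "play_rows", "data": {
  "deltas": [
    [0,0,0.02,0,0,0],
    [0,0,0.04,0,0,0.0],
    [0.0055,0.0102,0.03,0,0,0.0417],
    [0.0055,0.0102,0,0,0,0.0417],
    [0.0055,0.0102,0,0,0,0.0417],
    [0.0055,0.0102,0,0,0,0.0417],
    [0.0055,0.0102,0,0,0,0.0417],
    [0.0055,0.0102,0,0,0,0.0417],
    [0.0055,0.0102,0,0,0,0.0417],
    [0,0,0,0,0,0]
  ]
}}

```text
clock: 12.25
tool_pos: [0.4527, -0.0915, 0.0934]
orientation: [-180.0, 0.0, 1.6]
force: [-0.4, -1.1, -0.9]
opening: 0.0501
gripper_force: 11.0
```

{"op": "play_rows", "data": {
  "deltas": [
    [0,0,0,0,0,0],
    [0,0,0,0,0,0],
    [0,0,0,0,0,0]
  ]
}}

```text
clock: 12.55
tool_pos: [0.4523, -0.0925, 0.0936]
orientation: [180.0, 0.0, 1.3]
force: [-0.4, 0.5, -1.2]
opening: 0.05
gripper_force: 11.0
```

```bash
python3 look.py w6
```

```text
12.55 [ 0.4523 -0.0925  0.0936] [1.80e+02 2.00e-02 1.35e+00] [-0.4  0.5 -1.2] 0.05002490944796853
```

View pics/w6.png

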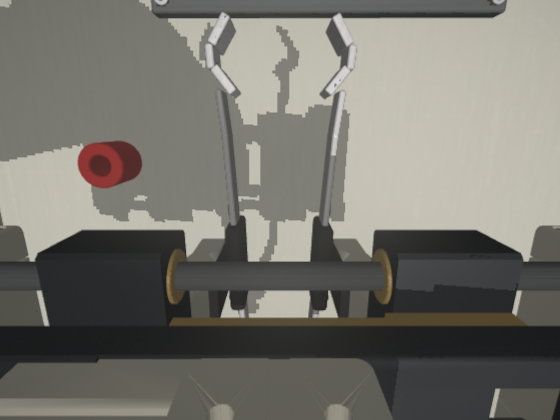

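The tongs are held level in the fingers, with the jaws open around (222,55) and (342,55) and the gauge's edge at the top. Now I'll measure the jaws.

```bash
cat > m4.py <<'E'
from h import *
import sys
sh=len(sys.argv)>1 
if sh: m,p,d=grab("wrist")
else:
    z=np.load("wrist.npz"); m={k:z[k] for k in("fx","fy","cx","cy","world_to_cam")}; d=z["d"]
o=get_obs(); W=cloud(m,d); tcp=o["tool_pos"]; v,u=np.mgrid[:420,:560]
a=np.deg2rad(o["orientation"][2]); X=np.array([np.cos(a),np.sin(a)]); Y=np.array([-X[1],X[0]])
J=[]
for n,l,h in (("L",190,282),("R",282,375)):
    k=(u>l)&(u<h)&(v<225)&(W[...,2]>tcp[2]-.03)&(W[...,2]<tcp[2]+.02); P=W[k]
    T=np.c_[(P[:,:2]-tcp[:2])@X,(P[:,:2]-tcp[:2])@Y,P[:,2]-tcp[2]]*1000
    j=T[(T[:,0]>78)&(T[:,0]<116)]; 
    print(n,len(j),"min",np.round(j.min(0),1),"max",np.round(j.max(0),1),"top z",np.round(np.percentile(j[:,2],[50,90]),1),"arm top z@50",np.round(np.percentile(T[(T[:,0]>40)&(T[:,0]<65),2],90) if ((T[:,0]>40)&(T[:,0]<65)).any() else np.nan,1))
print(np.round(tcp,4),np.round(o["orientation"],2),o["opening"])
E
python3 m4.py
```

```text
L 1557 min [ 78.   19.3 -23.4] max [113.5  32.   -1.2] top z [-4.2 -2.6] arm top z@50 -2.1
R 1550 min [ 78.  -32.2 -22.7] max [113.3 -19.1  -0.9] top z [-4.2 -2.5] arm top z@50 -2.1
[ 0.4524 -0.0924  0.0937] [-1.80e+02  1.00e-02  1.37e+00] 0.05007592096452872
```

{"op": "play_rows", "data": {
  "deltas": [
    [0,-0.0019,-0.03,0,0,0],
    [0,0,-0.03,0,0,0],
    [0,0,-0.0065,0,0,0],
    [0.02,0,0,0,0,0],
    [0.02,0,0,0,0,0],
    [0,0,0,0,0,0],
    [0,0,0,0,0,0],
    [0,0,0,0,0,0]
  ]
}}

```text
clock: 13.4
tool_pos: [0.4841, -0.0938, 0.0407]
orientation: [-180.0, 0.0, 1.4]
force: [-0.3, -0.0, -1.5]
opening: 0.0497
gripper_force: 11.0
```

```bash
python3 look.py w7
python3 - <<'E'
from h import *
z=np.load("wrist.npz"); m={k:z[k] for k in("fx","fy","cx","cy","world_to_cam")}; W=cloud(m,z["d"]); tcp=get_obs()["tool_pos"]
w=W[(W[...,2]>.036)&(W[...,2]<.046)&(np.hypot(W[...,0]-.6233,W[...,1]+.092)<.019)]; print("worn",len(w),(w.min(0)+w.max(0))/2,np.ptp(w,axis=0))
P=W[(W[...,0]>tcp[0]+.04)&(W[...,0]<.61)&(abs(W[...,1]+.092)<.045)&(W[...,2]>.014)&(W[...,2]<.044)]
P=P[P[:,0]>tcp[0]+.075]; print("jaws",len(P),P.min(0),P.max(0),"mid y",(P.min(0)+P.max(0))[1]/2)
E
```

```text
13.4 [ 0.4841 -0.0938  0.0407] [-1.80e+02  2.00e-02  1.45e+00] [-0.3 -0.  -1.5] 0.04973984337444878Traceback (most recent call last):
  File "<stdin>", line 3, in <module>
    return umr_minimum(a, axis, None, out, keepdims, initial, where)
ValueError: zero-size array to reduction operation minimum which has no identity
```

View pics/w7.png

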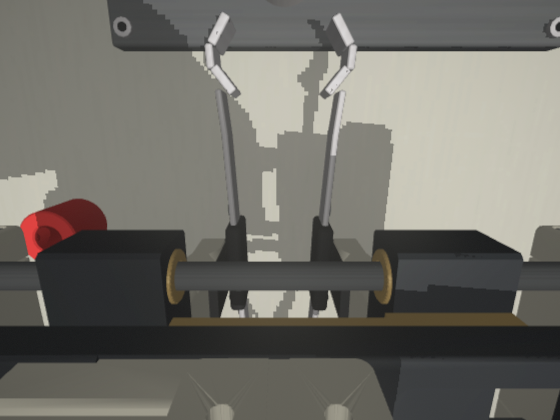

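The sleeve's near edge shows at (283,0), centred between the jaws at (222,30) and (342,30), so I'll advance.

{"op": "play_rows", "data": {
  "deltas": [
    [0.015,0,0,0,0,0],
    [0.015,0,0,0,0,0],
    [0,0,0,0,0,0],
    [0,0,0,0,0,0]
  ]
}}

```text
clock: 13.85
tool_pos: [0.509, -0.0936, 0.0403]
orientation: [-180.0, 0.0, 1.5]
force: [0.1, -0.5, -2.1]
opening: 0.0499
gripper_force: 11.0
```

```bash
cat > m5.py <<'E'
from h import *
o=get_obs(); m,p,d=grab("wrist"); W=cloud(m,d); tcp=o["tool_pos"]; v,u=np.mgrid[:420,:560]
k=(v<225)&(u>180)&(u<380)&(W[...,2]>.014)&(W[...,2]<.06); 
s=k&(abs(u-281)<38)&(v<90); P=W[s]; P=P[(np.hypot(P[:,0]-.6233,P[:,1]+.092)<.022)]
from scipy.optimize import least_squares
if len(P):
    S=P[P[:,2]<.040]; 
    if len(S)>10: f=least_squares(lambda c:np.hypot(S[:,0]-c[0],S[:,1]-c[1])-.015,[.6233,-.092],loss="soft_l1",f_scale=.0005); print("worn side fit",len(S),f.x,np.abs(f.fun).mean())
    print("pts",len(P),P.min(0),P.max(0))
print(np.round(tcp,4),np.round(o["orientation"],2),o["force"],"jaw centre est",tcp[:2]+.0964*np.array([1,np.sin(np.deg2rad(o["orientation"][2]))]))
row=p[0:110].copy(); cv2.imwrite("pics/w8.png",cv2.resize(p[0:110,160:400],None,fx=3,fy=3))
E
python3 m5.py
```

```text
worn side fit 1358 [ 0.62340922 -0.09218596] 0.002472106543526223
pts 3531 [ 0.60776993 -0.10616413  0.01405844] [ 0.62842788 -0.07753296  0.05998028]
[ 0.509  -0.0936  0.0403] [-1.80e+02  2.00e-02  1.46e+00] [ 0.12602067 -0.4940025  -2.07053589] jaw centre est [ 0.60544399 -0.09119555]
```

View pics/w8.png

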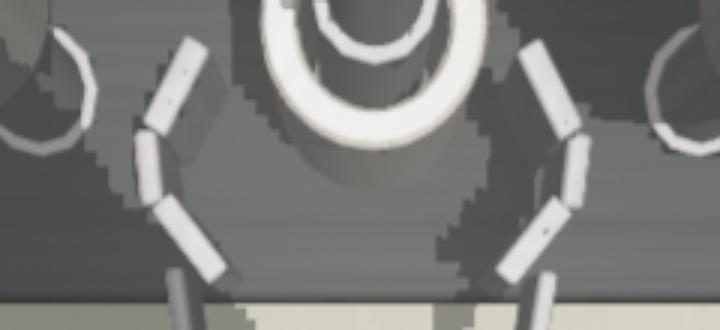

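The crop shows the sleeve ring centred at about (375,60) and the jaw tips at (192,45) and (535,45). The sleeve is about 1 mm right of the jaw centre with good clearance to the neighbour pins. I'll shift slightly and advance.

{"op": "play_rows", "data": {
  "deltas": [
    [0.008,-0.0014,0,0,0,0],
    [0.008,0,0,0,0,0],
    [0.006,0,0,0,0,0],
    [0,0,0,0,0,0],
    [0,0,0,0,0,0],
    [0,0,0,0,0,0]
  ]
}}

```text
clock: 14.5
tool_pos: [0.526, -0.0948, 0.0404]
orientation: [-180.0, 0.0, 1.5]
force: [0.1, 0.3, -2.0]
opening: 0.0497
gripper_force: 11.0
```

```bash
python3 m5.py
```

```text
worn side fit 691 [ 0.6305213  -0.09219743] 0.0028897785140092093
pts 2945 [ 0.60931925 -0.10712071  0.01403189] [ 0.6351396  -0.07735711  0.05996333]
[ 0.526  -0.0948  0.0404] [-1.80e+02  2.00e-02  1.47e+00] [ 0.13658426  0.28308484 -1.97124528] jaw centre est [ 0.62240462 -0.09229766]
```

View pics/w8.png

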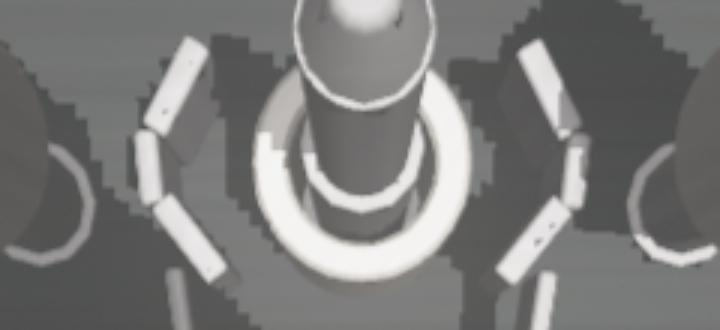

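The sleeve ring at (363,165) sits centred between both V notches, so I'll squeeze.

{"op": "play_rows", "data": {
  "deltas": [
    [0,0,0,0,0,0],
    [0,0,0,0,0,0],
    [0,0,0,0,0,0],
    [0,0,0,0,0,0],
    [0,0,0,0,0,0],
    [0,0,0,0,0,0]
  ],
  "gripper": -1
}}

```text
clock: 15.15
tool_pos: [0.5262, -0.0948, 0.0405]
orientation: [180.0, 0.0, 1.5]
force: [-1.0, -0.1, -0.9]
opening: 0.0392
gripper_force: 30.0
```

```bash
python3 m5.py|tail -1; python3 -c "
from h import *
o=get_obs();print(o['opening'],o['gripper_force'],o['moment'])"
```

```text
[ 0.5262 -0.0948  0.0405] [1.80e+02 1.00e-02 1.48e+00] [-0.95643598 -0.13381048 -0.91181984] jaw centre est [ 0.62261189 -0.09229025]
0.03929935196061921 29.970299899578094 [-0.03817772  0.12641423 -0.03175773]
```

View pics/w8.png

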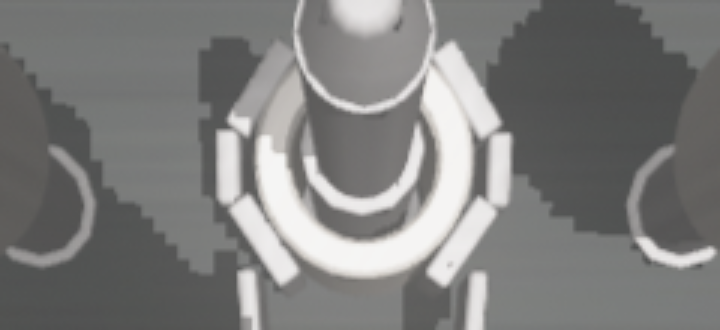

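The V jaws are closed on the sleeve at (363,160), clear of the neighbours, and the opening of 39.2 mm is as expected. Lifting.

{"op": "play_rows", "data": {
  "deltas": [
    [0,0,0.006,0,0,0],
    [0,0,0.01,0,0,0],
    [0,0,0.01,0,0,0],
    [0,0,0,0,0,0],
    [0,0,0,0,0,0]
  ]
}}

```text
clock: 15.7
tool_pos: [0.5266, -0.0947, 0.0618]
orientation: [-180.0, -0.1, 1.5]
force: [0.3, 0.7, -2.2]
opening: 0.0392
gripper_force: 30.0
```

```bash
cat > m6.py <<'E'
from h import *
o=get_obs(); m,p,d=grab("wrist"); W=cloud(m,d); tcp=o["tool_pos"]
k=(np.hypot(W[...,0]-tcp[0]-.0964,W[...,1]-tcp[1]-.0025)<.0155)&(W[...,2]<tcp[2]+.02)&(W[...,2]>tcp[2]-.03); t=W[k]
r=np.hypot(t[:,0]-tcp[0]-.0964,t[:,1]-tcp[1]-.0025); q=t[(r>.011)&(t[:,2]>tcp[2]-.008)]
print(np.round(tcp,4),"sleeve top rel tcp",np.percentile(q[:,2]-tcp[2],[20,50,80]) if len(q) else None,"n",len(q),"slope xy",np.linalg.lstsq(np.c_[q[:,:2],np.ones(len(q))],q[:,2],rcond=None)[0][:2],"force",o["force"],o["opening"])
E
python3 m6.py
```

```text
[ 0.5266 -0.0947  0.0618] sleeve top rel tcp [-0.00090441 -0.00019671  0.00045294] n 1839 slope xy [ 0.0506153  -0.00407671] force [ 0.30111514  0.69312844 -2.2391886 ] 0.039150552851204334
```

{"op": "play_rows", "data": {
  "deltas": [
    [0,0,0.0125,0,0,0],
    [0,0,0.0125,0,0,0],
    [0,0,0.0125,0,0,0],
    [0,0,0.0125,0,0,0],
    [0,0,0.0125,0,0,0],
    [0,0,0.0125,0,0,0],
    [0,0,0.0125,0,0,0],
    [0,0,0.0125,0,0,0],
    [0,0,0.0125,0,0,0],
    [0,0,0.0125,0,0,0]
  ]
}}

```text
clock: 16.75
tool_pos: [0.5263, -0.0947, 0.1621]
orientation: [-180.0, 0.0, 1.5]
force: [0.7, -1.0, -1.0]
opening: 0.0388
gripper_force: 30.0
```

{"op": "play_rows", "data": {
  "deltas": [
    [0,0,0,0,0,0],
    [0,0,0,0,0,0],
    [0,0,0,0,0,0],
    [0,0,0,0,0,0],
    [0,0,0,0,0,0]
  ]
}}

```text
clock: 17.25
tool_pos: [0.5261, -0.0948, 0.1609]
orientation: [180.0, 0.0, 1.5]
force: [-0.0, 0.3, -1.6]
opening: 0.039
gripper_force: 30.0
```

```bash
python3 m6.py
python3 - <<'E'
from h import *
w,_=snapshot("wrist"); m,p,d=grab("scene"); 
can=np.zeros((600,800,3),np.uint8); can[:315,:420]=cv2.resize(w,(420,315)); can[:420,420:]=cv2.resize(p[90:230,190:317],(380,420)); cv2.imwrite("pics/fin.png",can)
W=cloud(m,d)
for n,y in (("pin0",.081),("g1",-.027),("g2",-.081)):
    c=np.array([.6241-y*.0258,-.119+y]); t=W[(np.hypot(W[...,0]-c[0],W[...,1]-c[1])<.016)&(W[...,2]>.045)&(W[...,2]<.09)]; r=np.hypot(t[:,0]-c[0],t[:,1]-c[1]); print(n,len(t),np.percentile(t[r>.009][:,2],[5,95]) if (r>.009).any() else None)
E
```

```text
[ 0.5261 -0.0948  0.1609] sleeve top rel tcp [-0.00129004 -0.00043736  0.00024067] n 2305 slope xy [ 0.01168409 -0.00239172] force [-0.03749957  0.29960163 -1.55047114] 0.03903681573985862
pin0 212 [0.05605707 0.08343509]
g1 186 [0.05486118 0.08341935]
g2 21 [0.05232944 0.05951428]
```

View pics/fin.png

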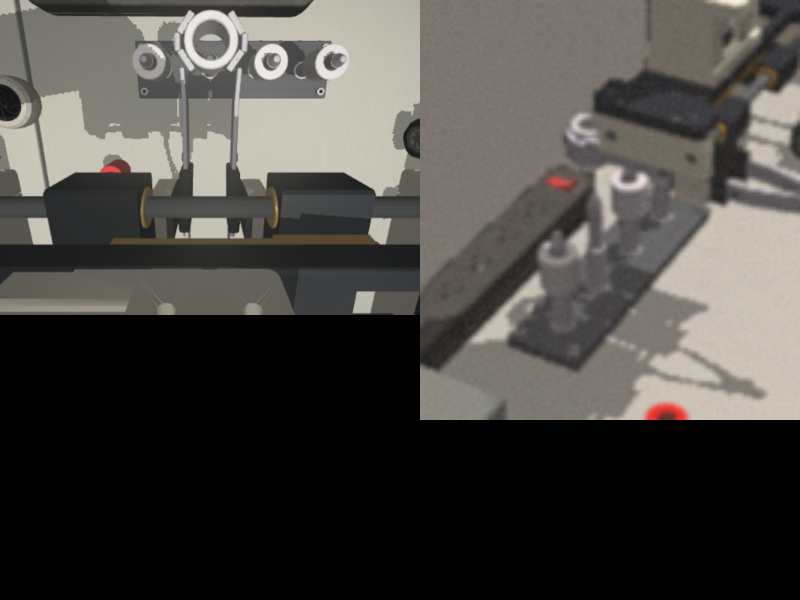

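The worn sleeve is in the tongs at (211,40), bottom about 130 mm up and clear of the 100 mm tips. The three other sleeves sit on their steps, with the placed one at (558,270) in the scene crop. Everything is still, so I'll hand in.

```bash
python3 -c "
from plant import *
print(close_job())"
```

```text
the job is handed in; nothing more can be done
None
```

The job is handed in: the last sleeve rests on the empty pin's step, and the worn sleeve is held still in the tongs, its underside about 30 mm above the pin tips, with the other two still on their steps.

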